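Shift the rolling mill's selector to sheet

TASK

Set the rolling mill to sheet: with the fingertips, gently push its ball-topped selector lever out of the middle slot, along the H-gate's cross channel and fully home into the slot that has the long flat bar badge at its end, then leave it standing there. Only push, do not grip the lever, and do not shift it into any other badge's slot on the way. Leave the loose things on the bench and on the gearbox where they are.

Things in the scene. Friction and masses are not known exactly. Their poses are not given: they have to be found in the camera images.
- mill: Fixed bench rolling mill: green gearbox 200 x 160 mm (x, y), its top a grey gate plate 140 mm above the bench. On its +y side stand the rolls (y = 80 to 261 mm, up to 195 mm high), on its -y side a ledge 124 mm high reaches to y = -150 mm. Origin at bench level under the gate's centre, z up; x is the way the slots run, away from the robot at yaw 0, y left.
- gate_center (a point): Centre of the gate on the plate's top face, 140 mm above the bench; axes as the mill's. A cross channel runs along y through it, and three slots cross that along x, at y = -40, 0 and +40 mm, making six slot ends. Channels are 20 mm wide; slots reach 46 mm each way from the centre line. The islands between them block the lever.
- knob (a point): Centre of the black ball knob, 34 mm across, on the lever's top: 175 mm from the lever's pivot, 190 mm above the bench when upright. Home in an outer slot it is about 48 mm (x) and 53 mm (y) from the gate's centre and 176 mm above the bench. A collar 18 mm thick sits under the ball, then the 12 mm stem. About 2 to 3 N moves it; friction holds it where it is left.
- neck (a point): Point on the lever's axis 125 mm from its pivot, which lies 15 mm above the bench below the gate's centre; at plate-top level when upright. Home in an outer slot it is about 35 mm (x) and 38 mm (y) from the gate's centre, 40 mm horizontally from that slot's badge. The lever starts in the middle slot, anywhere along it.
- lever_cross (a joint): Tilt of the lever along the cross channel, rad: 0 in the middle slot, growing towards the mill's +y; about +0.32 or -0.32 at the outer slots (the stops).
- lever_shift (a joint): Tilt of the lever along the slots, rad: 0 in the cross channel, growing towards the mill's +x; stops at +0.28 and -0.28, where the lever is home in a slot.
- badge_bar: Raised brass badge, 5 mm high, on the gate plate beyond the end of one of the four outer slots: 74 mm (x) and 40 mm (y) from the gate's centre, at any of the four corners. Origin under its middle, 140 mm above the bench. This one is a flat bar, 38 mm long (along the mill's y) and 9 mm wide: the sign for sheet.
- badge_disc: Raised brass badge, 5 mm high, on the gate plate beyond the end of one of the four outer slots: 74 mm (x) and 40 mm (y) from the gate's centre, at any of the four corners. Origin under its middle, 140 mm above the bench. This one is a disc 24 mm across.
- badge_square: Raised brass badge, 5 mm high, on the gate plate beyond the end of one of the four outer slots: 74 mm (x) and 40 mm (y) from the gate's centre, at any of the four corners. Origin under its middle, 140 mm above the bench. This one is a square of 20 mm.
- badge_triangle: Raised brass badge, 5 mm high, on the gate plate beyond the end of one of the four outer slots: 74 mm (x) and 40 mm (y) from the gate's centre, at any of the four corners. Origin under its middle, 140 mm above the bench. This one is an open triangle about 24 mm across.
- cup: Bystander: small open steel cup, 44 mm across, 40 high, standing on the gearbox's side ledge (top 124 mm above the bench); origin under its centre.
- ring_blank: Bystander: loose brass ring, 28 mm across, 12 high, lying on the same ledge; origin under its centre.
- hammer: Bystander: hammer 240 mm long lying on the bench in front of the gearbox; origin at the underside of its middle, handle towards its own -x.
- bench_block: Bystander: loose steel block 60 x 60 x 20 mm behind the gearbox; origin under its centre.
- flux: Bystander: closed jar, 44 mm across, 90 high, behind the gearbox; origin under its centre.
- mandrel: Bystander: upright tapered steel mandrel on a 60 mm foot, 130 high, beside the gearbox; origin under its centre.
- tray: Bystander: grey open tray 100 x 140 x 30 mm on the bench; origin under its centre.

How it is judged:
At the end, for the whole second after the job is handed in: The lever stands at rest in the slot of the bar badge, within about 4 mm of that slot's end (its neck point less than 43.5 mm horizontally from the badge's origin; about 40 mm when fully home) (horizontal distance between neck and badge_bar below 0.0435 m and velocity of joint lever_shift between -0.05 and 0.05 rad/s and velocity of joint lever_cross between -0.05 and 0.05 rad/s); the robot touches nothing.
It fails at once if the lever is pushed into the slot of another badge, more than about two thirds of the way (horizontal distance between neck and badge_disc below 0.05 m or horizontal distance between neck and badge_square below 0.05 m or horizontal distance between neck and badge_triangle below 0.05 m).
It fails at once if the lever is gripped, or pushed with more than 35 N while it is off its stops, or with more than 60 N against a stop (contact force between the fingers and lever_shift above 60 N or (contact force between the fingers and lever_shift above 35 N and value of joint lever_shift between -0.24 and 0.24 rad and (value of joint lever_cross between -0.28 and 0.28 rad or value of joint lever_shift above 0.08 rad or value of joint lever_shift below -0.08 rad))).
It fails at once if a loose bystander is moved by more than 25 mm, or lifted (distance of any of cup, ring_blank, hammer, bench_block, flux, mandrel, tray from where it was at the start of the episode above 0.025 m).
It also fails if it takes over 51 s, if anything falls off the work surface, if the arm or the gripper's body presses on something with over 40 N, if the wrist force passes 120 N, or if a joint passes its speed limit or range.

ROBOT

A 6-joint arm with a two-finger parallel gripper is mounted at the origin on the work surface. World frame = base frame: x ahead of the robot, y to its left, z up, the work surface at z = 0. Lengths are in m, angles in rad, forces in N, time in s.
With the tool pointing down it reaches from about 0.25 to 0.725 m from the base axis. Payload 4 kg.
Tool frame: the origin (TCP) lies midway between the tips of the shut fingers; the grasp point (between the pads) lies bot.tcp_to_grasp behind it (bot.tcp_to_grasp is the distance from the TCP to the grasp point, in m); z points along the fingers, y is the line along which they close (so a half turn about z gives the same grasp; the last joint's range is limited). The gripper opens to 85 mm and grips with 20 to 120 N. Pads are 22 mm wide; open, the fingers measure 114 mm over their backs; the gripper's body (76 mm by 85 mm) begins 54 mm behind the grasp point. The pads swing forward as they close: fully open they stand 13 mm farther back than shut.
Start: joints at [-1.328, 0.241, 0.005, 1.335, 0, 1.571], TCP at [0.12, -0.485, 0.231] pointing down, gripper open.
Joint ranges: [-2.72, 2.72], [-1.05, 1.87], [-1.09, 1.28], [-1.99, 2.15], [-1.42, 1.44], [-3.14, 3.14]. Speed limits (rad/s): [2.79, 2.79, 3.14, 3.14, 3.14, 3.14].

INTERFACE

Orientations are given as a unit quaternion [x, y, z, w].
In Python, from workcell import readout, camera, bot gives the robot as it stands. The module is installed in compiled form; this text tells all that it offers.
- The arm moves only by the tool jog_arm, never from a script. Its argument "motion" is a list of rows, each an object of numbers: "x", "y", "z": the shift along the tool's x, y, z in mm; "spin": the turn about the tool's z in degrees; "fingers": the closure, from -1 (fully open) to 1 (shut). A call has 1 to 8 rows; each row is the pose to reach, as a shift and turn from the pose commanded when the call began, along the tool's axes at that moment; what a row does not reach only later rows make up. A row lasts 1/8 s, in which the tool goes at most 62.5 mm and 10.7 degrees, less where a joint would pass 70% of its speed; a pose out of reach is approached as far as the arm can. A call with a gripper value outside its range is refused whole. The fingers move at their own pace and stop on an object; the grip force is fixed at half the most. Time passes only in rows, so rows that repeat a pose let the fingers close. It gives the time, the measured TCP pose, the force, the opening and the grip force at its end, in the units of the state.
- readout.get_obs(): the state, without advancing time (a new reading comes with each control period).
- camera(name): name is "side" or "top"; returns a dict with "pixels" (384x512x3 uint8, red, green, blue), "K" (3x3 intrinsics, pixels), "rvec" (rotation vector, rad) and "tvec" (3), from world to camera coordinates, as OpenCV has them. Camera axes: x right, y down, z forward; pixel columns grow to the right and rows downward; lengths in m; the calibration is good to about 2 mm. A picture is of the moment at which its call begins. There is no depth.
- bot.job_done(): hands the job in; it is judged then, once.
The state is a dict: "clock": time; "joint_pos": joint angles; "joint_vel": joint speeds; "tau": joint torques, N m; "eef_pos": TCP position; "tool_rot": TCP orientation; "ft_force": force on the tool from outside, world axes, zero at the start; "ft_torque": the same for the moment, N m; "grip_width": finger opening in m; "grasp_force": force on a finger pad.
Only numpy, scipy, OpenCV 4.12 (cv2) and the standard library are available. Lean on these libraries where they do the work, as an engineer would, in place of code of your own. Each camera call takes 0.05 s, during which the arm holds its last target. There are 200 camera calls.

## Working session

There is one attempt and no reset: what is moved stays moved. The work goes in short steps, Python scripts to look and compute and a tool call to move; the robot and the scene stay as the last step left them, time stands still between calls to the robot, and variables do not carry over. Pictures are saved under pics/ and viewed, at most 10 in all, crops included, and the job is handed in when it is done.

Besides the shell and the picture viewer there is one more tool, called after "Emit:" as a command line: name --argument value ..., lists and objects as JSON in quotes. jog_arm: Moves the arm, as the interface text tells. Its arguments: {"type":"object","properties":{"motion":{"type":"array"}},"required":["motion"]}

```bash
mkdir -p pics && cat > h.py <<'E'
import numpy as np, cv2
from workcell import readout, camera, bot
def snap(name,fn):
    c=camera(name); np.savez('pics/'+fn+'.npz',**c)
    cv2.imwrite('pics/'+fn+'.png',cv2.cvtColor(c['pixels'],cv2.COLOR_RGB2BGR)); return c
def ray(c,uv,z):
    R=cv2.Rodrigues(np.array(c['rvec'],float))[0]; t=np.array(c['tvec'],float).ravel()
    o=-R.T@t; d=R.T@np.linalg.inv(c['K'])@np.array([*uv,1.]); return o+d*(z-o[2])/d[2]
def proj(c,P):
    return cv2.projectPoints(np.array(P,float).reshape(-1,1,3),np.array(c['rvec'],float),np.array(c['tvec'],float),np.array(c['K'],float),None)[0].reshape(-1,2)
E
python3 - <<'E'
from h import *
for n in('top','side'):
    c=snap(n,n+'0'); R=cv2.Rodrigues(np.array(c['rvec'],float))[0]; print(n,c['K'].tolist(),-R.T@np.array(c['tvec']).ravel())
o=readout.get_obs(); print({k:np.round(v,3).tolist() for k,v in o.items()})
E
```

```text
top [[481.9799244300952, 0.0, 255.3330287413286], [0.0, 481.9799244300952, 193.35843941194577], [0.0, 0.0, 1.0]] [0.43963611 0.10747479 1.54890386]
side [[423.9057132749691, 0.0, 256.3415590482649], [0.0, 423.9057132749691, 192.43978560212054], [0.0, 0.0, 1.0]] [ 0.50665418 -0.70410751  0.97980778]
{'clock': 0.1, 'joint_pos': [-1.328, 0.241, 0.004, 1.335, 0.0, 1.571], 'joint_vel': [-0.001, -0.002, 0.003, 0.0, -0.0, -0.0], 'tau': [0.0, -37.314, 25.301, 0.011, -0.0, -0.0], 'eef_pos': [0.12, -0.485, 0.23], 'tool_rot': [0.993, 0.121, -0.0, -0.001], 'ft_force': [-0.396, 0.085, -0.398], 'ft_torque': [0.031, 0.029, -0.043], 'grasp_force': 0.0, 'grip_width': 0.085}
```

View pics/top0.png

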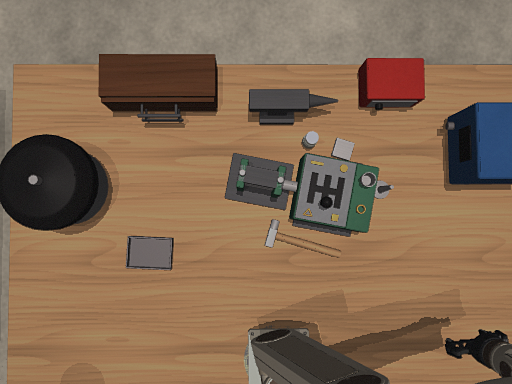

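View pics/side0.png

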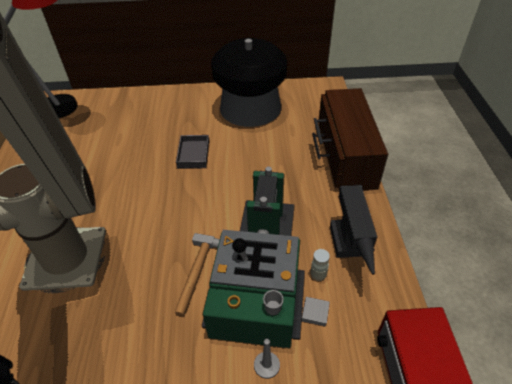

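The top view shows the gate plate around (323,190) and the knob at (326,202). The badges are too small to read at this scale, so I'll zoom in.

```bash
python3 - <<'E'
import cv2,numpy as np
a=cv2.imread('pics/top0.png')[140:240,275:395]; b=cv2.imread('pics/side0.png')[220:300,195:315]
a=cv2.resize(a,(0,0),fx=6,fy=6,interpolation=2)[:600]; cv2.imwrite('pics/ta.png',a)
cv2.imwrite('pics/sa.png',cv2.resize(b,(0,0),fx=6,fy=6,interpolation=2))
E
```

```text
(no output)
```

View pics/ta.png

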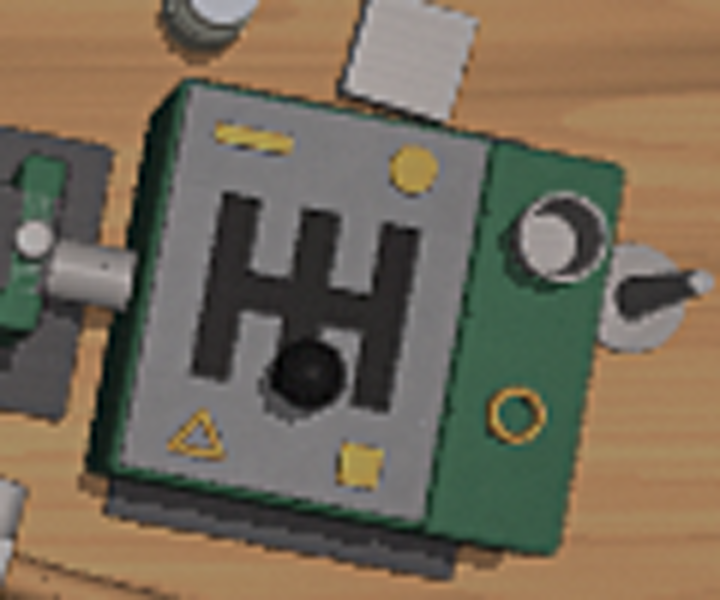

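View pics/sa.png

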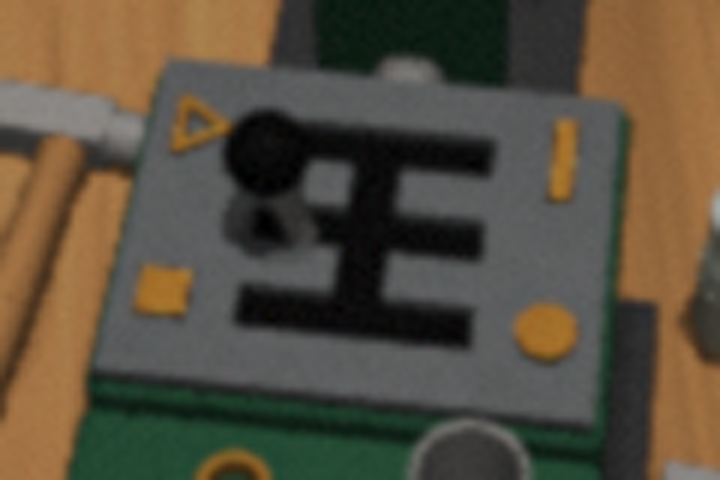

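The bar badge is in the mill's +x,+y corner: top crop (255,139), with the disc at (414,170), square at (360,465) and triangle at (198,437). The lever sits in the middle slot towards -x. The side view agrees: bar at (563,160), triangle (200,125), square (163,290), disc (547,332), knob (265,152).

```bash
cat >> h.py <<'E'
def load(f): return dict(np.load('pics/'+f+'.npz'))
def w2m(P,m): c,s=np.cos(m[2]),np.sin(m[2]); d=np.array(P)[:2]-m[:2]; return np.array([c*d[0]+s*d[1],-s*d[0]+c*d[1]])
def m2w(q,m): c,s=np.cos(m[2]),np.sin(m[2]); return m[:2]+np.array([c*q[0]-s*q[1],s*q[0]+c*q[1]])
def neckknob(sh,cr,r):  # approx lever point (mill x,y,z)
    v=np.array([np.tan(sh),np.tan(cr),1]); return r*v/np.linalg.norm(v)+[0,0,.015]
E
python3 - <<'E'
from h import *
from scipy.optimize import least_squares
t=load('top0'); s=load('side0')
tp=(np.array([[255,139],[414,170],[360,465],[198,437]])-2.5)/6+[275,140]
sp=(np.array([[563,160],[547,332],[163,290],[200,125]])-2.5)/6+[195,220]
B=[(.074,.04),(.074,-.04),(-.074,-.04),(-.074,.04)]
def W(m): return [[*m2w(b,m),.145] for b in B]
f=lambda m:np.r_[(proj(t,W(m))-tp).ravel(),(proj(s,W(m))-sp).ravel()]
r=least_squares(f,[.45,-.04,-.19]); m=r.x; print('mill',m,'res',np.round(r.fun,1)); np.save('mill.npy',m)
kt=(np.array([308,372])-2.5)/6+[275,140]; ks=(np.array([265,152])-2.5)/6+[195,220]
g=lambda P:np.r_[proj(t,P)[0]-kt,proj(s,P)[0]-ks]
k=least_squares(g,[*m[:2],.185]); print('knob',k.x,'mill frame',w2m(k.x,m),k.fun)
print('tcp_to_grasp',bot.tcp_to_grasp)
o=readout.get_obs(); print('tcp mill',w2m(o['eef_pos'],m))
q=o['tool_rot'];print('toolyaw',np.degrees(2*np.arctan2(q[1],q[0])),'mill',np.degrees(m[2]))
p=m2w([-.095,0],m); print('approach',p)
a=np.radians(2*np.degrees(np.arctan2(q[1],q[0]))); d=p-o['eef_pos'][:2]
print('shift tool mm', 1e3*np.array([np.cos(a)*d[0]+np.sin(a)*d[1], np.sin(a)*d[0]-np.cos(a)*d[1]]))
E
```

```text
mill [ 0.52599039 -0.13585332 -0.19631337] res [ 0.1 -0.1  0.2 -0.1  0.3  0.3  0.5 -0.2  0.1 -0.2 -0.1 -0.3 -0.1 -0.1
 -0.  -0.4]
knob [ 0.48898981 -0.12817222  0.18552449] mill frame [-0.03778812  0.00031642] [ 0.03499769  0.48757542  0.39150177 -0.04796976]
tcp_to_grasp 0.0187
tcp mill [-0.3300535  -0.42140165]
toolyaw 13.910869499111342 mill -11.247927593298842
approach [ 0.43281512 -0.11732311]
shift tool mm [ 391.90453653 -281.49660136]
```

Emit:
jog_arm --motion '[{"x": 50, "y": -36, "z": -30, "spin": 4, "fingers": 1}, {"x": 105, "y": -75, "z": -30, "spin": 8, "fingers": 1}, {"x": 160, "y": -115, "z": -30, "spin": 12, "fingers": 1}, {"x": 220, "y": -158, "z": -30, "spin": 16, "fingers": 1}, {"x": 280, "y": -201, "z": -30, "spin": 20, "fingers": 1}, {"x": 340, "y": -244, "z": -30, "spin": 25, "fingers": 1}, {"x": 392, "y": -281, "z": -30, "spin": 25.2, "fingers": 1}, {"x": 392, "y": -281, "z": -30, "spin": 25.2, "fingers": 1}]'

```text
clock: 1.1
eef_pos: [0.4341, -0.1162, 0.261]
tool_rot: [0.995, -0.098, -0.0, -0.0]
ft_force: [0.3, 0.1, 0.2]
grip_width: -0.0003
grasp_force: 0.0
```

```bash
cat >> h.py <<'E'
def st():
    m=np.load('mill.npy');o=readout.get_obs();q=o['tool_rot'];p=o['eef_pos']
    print('t',round(o['clock'],2),'tcp mill mm',np.round(1e3*w2m(p,m),1),'z',round(1e3*p[2],1),'yawerr',np.round(np.degrees(2*np.arctan2(q[1],q[0])-m[2]),2),'F',np.round(o['ft_force'],1),'w',o['grip_width'])
E
python3 -c "from h import *;st()"
```

```text
t 1.1 tcp mill mm [-93.9   1.3] z 261.0 yawerr 0.04 F [0.3 0.1 0.2] w -0.0003274482212188795
```

Emit:
jog_arm --motion '[{"y": 1.3, "z": 45}, {"y": 1.3, "z": 92}, {"y": 1.3, "z": 92}, {"x": 10, "y": 1.3, "z": 92}, {"x": 20, "y": 1.3, "z": 92}, {"x": 24, "y": 1.3, "z": 92}, {"x": 28, "y": 1.3, "z": 92}, {"x": 32, "y": 1.3, "z": 92}]'

```text
validation failed for argument at $.mo...
```

```bash
python3 -c "from h import *;st()"
```

```text
t 1.1 tcp mill mm [-93.9   1.3] z 261.0 yawerr 0.04 F [0.3 0.1 0.2] w -0.0003274482212188795
```

Emit:
jog_arm --motion '[{"x": 0, "y": 1.3, "z": 45, "spin": 0, "fingers": 1}, {"x": 0, "y": 1.3, "z": 92, "spin": 0, "fingers": 1}, {"x": 0, "y": 1.3, "z": 92, "spin": 0, "fingers": 1}, {"x": 10, "y": 1.3, "z": 92, "spin": 0, "fingers": 1}, {"x": 20, "y": 1.3, "z": 92, "spin": 0, "fingers": 1}, {"x": 24, "y": 1.3, "z": 92, "spin": 0, "fingers": 1}, {"x": 28, "y": 1.3, "z": 92, "spin": 0, "fingers": 1}, {"x": 32, "y": 1.3, "z": 92, "spin": 0, "fingers": 1}]'

```text
clock: 2.1
eef_pos: [0.4638, -0.1258, 0.1695]
tool_rot: [0.995, -0.098, -0.001, -0.0]
ft_force: [-3.2, 0.8, 2.0]
grip_width: -0.0004
grasp_force: 1.3
```

```bash
python3 -c "from h import *;st()"
```

```text
t 2.1 tcp mill mm [-63.   -2.2] z 169.5 yawerr -0.05 F [-3.2  0.8  2. ] w -0.0003710835061289775
```

Emit:
jog_arm --motion '[{"x": 5, "y": -1, "z": 0, "spin": 0, "fingers": 1}, {"x": 10, "y": -2, "z": 0, "spin": 0, "fingers": 1}, {"x": 15, "y": -2, "z": 0, "spin": 0, "fingers": 1}, {"x": 20, "y": -2, "z": 0, "spin": 0, "fingers": 1}, {"x": 25, "y": -2, "z": 0, "spin": 0, "fingers": 1}, {"x": 29, "y": -2, "z": 0, "spin": 0, "fingers": 1}, {"x": 32, "y": -2, "z": 0, "spin": 0, "fingers": 1}, {"x": 32, "y": -2, "z": 0, "spin": 0, "fingers": 1}]'

```text
clock: 3.1
eef_pos: [0.4963, -0.1302, 0.1692]
tool_rot: [0.995, -0.098, 0.0, -0.0]
ft_force: [-1.5, 0.3, 0.5]
grip_width: 0.0005
grasp_force: 0.6
```

```bash
python3 - <<'E'
from h import *
st(); snap('side','s1'); c=snap('top','t1')
m=np.load('mill.npy')
a=c['pixels'][140:240,275:395]; b=load('s1')['pixels'][220:300,195:315]
a=cv2.resize(a,(0,0),fx=3.2,fy=3.2,interpolation=2); b=cv2.resize(b,(0,0),fx=3.2,fy=3.2,interpolation=2)
b=np.vstack([b,np.zeros((64,384,3),np.uint8)])
cv2.imwrite('pics/c1.png',cv2.cvtColor(np.hstack([a,b]),cv2.COLOR_RGB2BGR))
P=[[*m2w((0,0),m),.19]]
print('expected upright knob px in crop', (proj(c,P)[0]-[275,140])*3.2, (proj(load('s1'),P)[0]-[195,220])*3.2+[384,0])
E
```

```text
t 3.1 tcp mill mm [-30.2  -0.3] z 169.2 yawerr -0.04 F [-1.5  0.3  0.5] w 0.0005412951884954194
expected upright knob px in crop [171.89712266 156.67241935] [577.25798654  81.50442186]
```

View pics/c1.png

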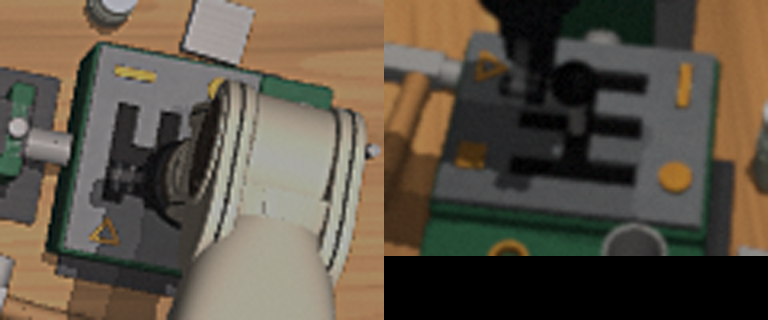

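The side crop shows the knob at about (576,83), against (577,82) expected for upright, so the lever is in the cross channel. Next I'll go round to its -y side.

Emit:
jog_arm --motion '[{"x": -28, "y": 0, "z": 0, "spin": 0, "fingers": 1}, {"x": -28, "y": 26, "z": 0, "spin": 0, "fingers": 1}, {"x": -28, "y": 52, "z": 0, "spin": 0, "fingers": 1}, {"x": 0, "y": 52, "z": 0, "spin": 0, "fingers": 1}, {"x": 29, "y": 52, "z": 0, "spin": 0, "fingers": 1}, {"x": 29, "y": 48, "z": 0, "spin": 0, "fingers": 1}, {"x": 29, "y": 40, "z": 0, "spin": 0, "fingers": 1}, {"x": 29, "y": 35, "z": 0, "spin": 0, "fingers": 1}]'

```text
clock: 4.2
eef_pos: [0.5171, -0.1693, 0.1693]
tool_rot: [0.995, -0.098, -0.0, -0.0]
ft_force: [0.1, 0.5, -0.5]
grip_width: 0.0002
grasp_force: 0.0
```

```bash
python3 -c "from h import *;st()"
```

```text
t 4.2 tcp mill mm [ -2.2 -34.6] z 169.3 yawerr -0.01 F [ 0.1  0.5 -0.5] w 0.00016012497409290612
```

Now a gentle push along +y.

Emit:
jog_arm --motion '[{"x": 0, "y": -3, "z": 0, "spin": 0, "fingers": 1}, {"x": 0, "y": -6, "z": 0, "spin": 0, "fingers": 1}, {"x": 0, "y": -9, "z": 0, "spin": 0, "fingers": 1}, {"x": 0, "y": -12, "z": 0, "spin": 0, "fingers": 1}]'

```text
clock: 4.7
eef_pos: [0.52, -0.1586, 0.1696]
tool_rot: [0.995, -0.099, 0.0, 0.0]
ft_force: [-1.9, -2.5, 1.5]
grip_width: -0.0001
grasp_force: 1.0
```

```bash
python3 -c "from h import *;st()"
```

```text
t 4.7 tcp mill mm [ -1.4 -23.5] z 169.6 yawerr -0.07 F [-1.9 -2.5  1.5] w -0.00011567459350449882
```

Emit:
jog_arm --motion '[{"x": 0, "y": -4, "z": 0, "spin": 0, "fingers": 1}, {"x": 0, "y": -8, "z": 0, "spin": 0, "fingers": 1}, {"x": 0, "y": -12, "z": 0, "spin": 0, "fingers": 1}, {"x": 0, "y": -16, "z": 0, "spin": 0, "fingers": 1}]'

```text
clock: 5.2
eef_pos: [0.5232, -0.1424, 0.1692]
tool_rot: [0.995, -0.098, -0.0, -0.0]
ft_force: [0.5, -2.1, 1.0]
grip_width: -0.0002
grasp_force: 0.9
```

Emit:
jog_arm --motion '[{"x": 0, "y": -4, "z": 0, "spin": 0, "fingers": 1}, {"x": 0, "y": -8, "z": 0, "spin": 0, "fingers": 1}, {"x": 0, "y": -12, "z": 0, "spin": 0, "fingers": 1}, {"x": 0, "y": -16, "z": 0, "spin": 0, "fingers": 1}, {"x": 0, "y": -20, "z": 0, "spin": 0, "fingers": 1}]'

```text
clock: 5.82
eef_pos: [0.5269, -0.1228, 0.1691]
tool_rot: [0.995, -0.098, -0.0, -0.0]
ft_force: [-0.6, -1.8, -1.3]
grip_width: -0.0001
grasp_force: 0.9
```

```bash
python3 -c "from h import *;st()"
```

```text
t 5.83 tcp mill mm [-1.7 13. ] z 169.1 yawerr -0.04 F [-0.6 -1.8 -1.3] w -0.0001397567159763347
```

Emit:
jog_arm --motion '[{"x": 0, "y": -3, "z": 0, "spin": 0, "fingers": 1}, {"x": 0, "y": -6, "z": 0, "spin": 0, "fingers": 1}, {"x": 0, "y": -8, "z": 0, "spin": 0, "fingers": 1}]'

```text
clock: 6.2
eef_pos: [0.5286, -0.1151, 0.1693]
tool_rot: [0.995, -0.098, -0.0, 0.0]
ft_force: [-0.1, -1.4, -2.4]
grip_width: 0.0
grasp_force: 0.9
```

```bash
python3 -c "from h import *;st()"
```

```text
t 6.2 tcp mill mm [-1.5 20.9] z 169.3 yawerr -0.04 F [-0.1 -1.4 -2.4] w 4.1531221783092155e-05
```

Emit:
jog_arm --motion '[{"x": 0, "y": -1, "z": 0, "spin": 0, "fingers": 1}, {"x": 0, "y": -2, "z": 0, "spin": 0, "fingers": 1}, {"x": 0, "y": -3, "z": 0, "spin": 0, "fingers": 1}]'

```text
clock: 6.58
eef_pos: [0.5292, -0.1123, 0.1693]
tool_rot: [0.995, -0.098, -0.0, 0.0]
ft_force: [-0.2, -1.8, -2.2]
grip_width: -0.0002
grasp_force: 0.9
```

```bash
python3 -c "from h import *;st()"
```

```text
t 6.58 tcp mill mm [-1.5 23.7] z 169.3 yawerr -0.05 F [-0.2 -1.8 -2.2] w -0.0002335065976395281
```

Emit:
jog_arm --motion '[{"x": 0, "y": -1, "z": 0, "spin": 0, "fingers": 1}, {"x": 0, "y": -2, "z": 0, "spin": 0, "fingers": 1}]'

```text
clock: 6.82
eef_pos: [0.5296, -0.1103, 0.1693]
tool_rot: [0.995, -0.098, 0.0, -0.0]
ft_force: [0.1, -1.8, -1.8]
grip_width: 0.0002
grasp_force: 0.9
```

```bash
python3 - <<'E'
from h import *
st(); c=snap('side','s2'); m=np.load('mill.npy')
k=neckknob(0,.32,.175); P=[[*m2w(k[:2],m),k[2]]]
b=cv2.resize(c['pixels'][200:300,195:315],(0,0),fx=5,fy=5,interpolation=2)
cv2.imwrite('pics/c2.png',cv2.cvtColor(b,cv2.COLOR_RGB2BGR)); print(k,(proj(c,P)[0]-[195,200])*5)
E
```

```text
t 6.83 tcp mill mm [-1.4 25.7] z 169.3 yawerr -0.05 F [ 0.1 -1.8 -1.8] w 0.00018663640346122795
[0.         0.05504915 0.1811162 ] [317.97802299 144.44271786]
```

View pics/c2.png

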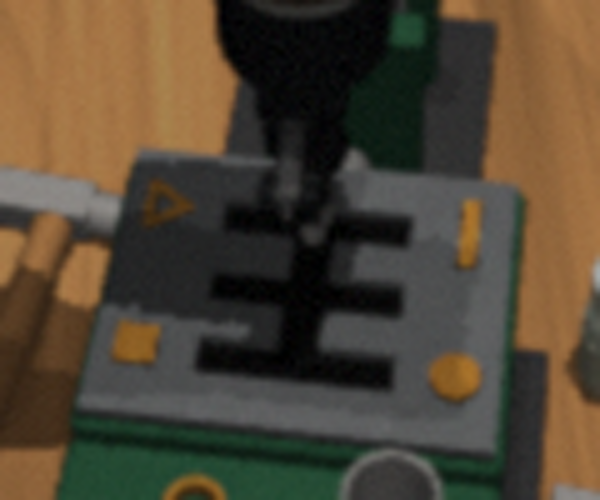

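The fingers hide the ball at about (318,144). The force is still about 2 N, so the stop isn't reached yet. I'll continue in 2 mm steps.

Emit:
jog_arm --motion '[{"x": 0, "y": -1, "z": 0, "spin": 0, "fingers": 1}, {"x": 0, "y": -2, "z": 0, "spin": 0, "fingers": 1}]'

```text
clock: 7.12
eef_pos: [0.5299, -0.1087, 0.1692]
tool_rot: [0.995, -0.098, -0.0, 0.0]
ft_force: [-1.1, -4.0, -2.2]
grip_width: 0.0001
grasp_force: 1.7
```

Emit:
jog_arm --motion '[{"x": 0, "y": -1, "z": 0, "spin": 0, "fingers": 1}, {"x": 0, "y": -2, "z": 0, "spin": 0, "fingers": 1}]'

```text
clock: 7.38
eef_pos: [0.53, -0.1072, 0.169]
tool_rot: [0.995, -0.099, -0.0, 0.001]
ft_force: [-1.8, -5.2, -3.4]
grip_width: -0.0003
grasp_force: 3.0
```

The stop is reached at about 5 N. Now round to the -x side for the last push.

Emit:
jog_arm --motion '[{"x": 0, "y": 10, "z": 0, "spin": 0, "fingers": 1}, {"x": 0, "y": 20, "z": 0, "spin": 0, "fingers": 1}, {"x": -25, "y": 20, "z": 0, "spin": 0, "fingers": 1}, {"x": -48, "y": 20, "z": 0, "spin": 0, "fingers": 1}, {"x": -48, "y": 0, "z": 3, "spin": 0, "fingers": 1}, {"x": -48, "y": -18, "z": 3, "spin": 0, "fingers": 1}, {"x": -40, "y": -18, "z": 3, "spin": 0, "fingers": 1}, {"x": -32, "y": -18, "z": 3, "spin": 0, "fingers": 1}]'

```text
clock: 8.38
eef_pos: [0.5019, -0.092, 0.1665]
tool_rot: [0.996, -0.092, 0.001, -0.004]
ft_force: [0.1, 0.8, -0.1]
grip_width: 0.0
grasp_force: 0.0
```

```bash
python3 - <<'E'
from h import *
st(); c=snap('side','s3'); m=np.load('mill.npy')
k=neckknob(0,.32,.175); P=[[*m2w(k[:2],m),k[2]]]
b=cv2.resize(c['pixels'][200:300,195:315],(0,0),fx=5,fy=5,interpolation=2)
cv2.imwrite('pics/c3.png',cv2.cvtColor(b,cv2.COLOR_RGB2BGR)); print(k,(proj(c,P)[0]-[195,200])*5)
E
```

```text
t 8.38 tcp mill mm [-32.2  38.3] z 166.5 yawerr 0.68 F [ 0.1  0.8 -0.1] w 2.1233377284034907e-05
[0.         0.05504915 0.1811162 ] [317.97802299 144.44271786]
```

View pics/c3.png

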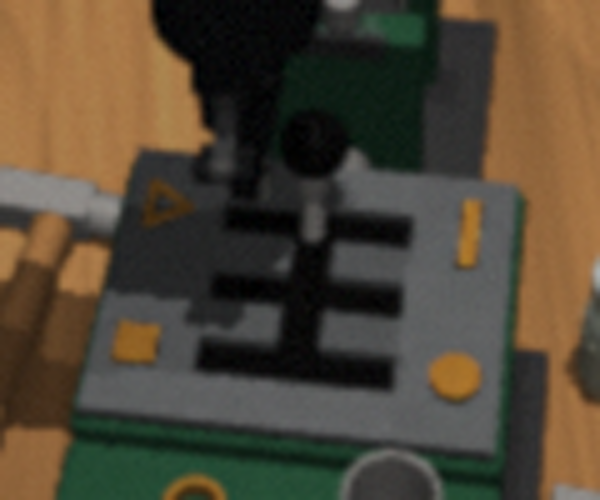

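The knob is at (315,144), against (318,144) expected at the outer stop, so it is in line with the bar's slot. The TCP y came out at 38 mm rather than 47, so I'll check the joints.

```bash
python3 -c "
from h import *;st();o=readout.get_obs();print(np.round(o['joint_pos'],3),np.round(o['joint_vel'],3),o['tool_rot'])"
```

```text
t 8.43 tcp mill mm [-31.1  38.3] z 166.4 yawerr 0.68 F [ 1.3 -0.9  0.1] w 0.00014475166296120604
[-0.186  0.299 -0.089  1.181  0.007  3.14 ] [ 0.    -0.013 -0.023 -0.002 -0.     0.001] [ 0.99574192 -0.09210937  0.00127677 -0.00350057]
```

Emit:
jog_arm --motion '[{"x": 0, "y": 0, "z": 0, "spin": 0, "fingers": 1}]'

```text
clock: 8.55
eef_pos: [0.5012, -0.0919, 0.1661]
tool_rot: [0.996, -0.092, 0.0, -0.004]
ft_force: [0.3, -0.4, 0.5]
grip_width: 0.0001
grasp_force: 0.0
```

```bash
python3 -c "
from h import *;st();o=readout.get_obs();print(np.round(o['joint_pos'],3),np.round(o['joint_vel'],3),o['tool_rot'])"
```

```text
t 8.55 tcp mill mm [-32.8  38.3] z 166.1 yawerr 0.67 F [ 0.3 -0.4  0.5] w 6.208356318892724e-05
[-0.186  0.298 -0.092  1.181  0.007  3.14 ] [ 0.002 -0.007 -0.016  0.001 -0.001  0.   ] [ 9.95738396e-01 -9.21517140e-02  1.55859312e-04 -3.61731286e-03]
```

Joint 6 is at its limit, so I'll back off a little and turn the tool -10 degrees.

Emit:
jog_arm --motion '[{"x": -8, "y": 0, "z": 0, "spin": -3, "fingers": 1}, {"x": -8, "y": 0, "z": 0, "spin": -10, "fingers": 1}, {"x": -8, "y": 0, "z": 0, "spin": -10, "fingers": 1}]'

```text
clock: 8.93
eef_pos: [0.4928, -0.0901, 0.1662]
tool_rot: [1.0, -0.006, 0.0, -0.004]
ft_force: [-0.0, -0.1, 0.5]
grip_width: -0.0001
grasp_force: 0.0
```

```bash
python3 -c "
from h import *;st();o=readout.get_obs();print(np.round(o['joint_pos'],3))"
```

```text
t 8.93 tcp mill mm [-41.5  38.3] z 166.2 yawerr 10.61 F [-0.  -0.1  0.5] w -0.00010067838265001992
[-0.185  0.281 -0.115  1.175  0.007  2.967]
```

Emit:
jog_arm --motion '[{"x": 1.7, "y": -8.8, "z": 0, "spin": 0, "fingers": 1}, {"x": 6, "y": -8, "z": 0, "spin": 0, "fingers": 1}, {"x": 9.5, "y": -7.4, "z": 0, "spin": 0, "fingers": 1}, {"x": 13.5, "y": -6.7, "z": 0, "spin": 0, "fingers": 1}, {"x": 17.5, "y": -6, "z": 0, "spin": 0, "fingers": 1}, {"x": 21.3, "y": -5.2, "z": 0, "spin": 0, "fingers": 1}]'

```text
clock: 9.68
eef_pos: [0.5141, -0.085, 0.1662]
tool_rot: [1.0, -0.005, 0.0, -0.004]
ft_force: [-2.4, 0.8, 1.3]
grip_width: -0.0
grasp_force: 0.9
```

```bash
python3 -c "
from h import *;st();o=readout.get_obs();print(np.round(o['joint_pos'],3))"
```

```text
t 9.68 tcp mill mm [-21.5  47.6] z 166.2 yawerr 10.7 F [-2.4  0.8  1.3] w -1.9386492311079826e-05
[-0.168  0.32  -0.06   1.191  0.007  2.983]
```

Emit:
jog_arm --motion '[{"x": 4.4, "y": 0.8, "z": 0, "spin": 0, "fingers": 1}, {"x": 8.8, "y": 1.6, "z": 0, "spin": 0, "fingers": 1}, {"x": 13.2, "y": 2.4, "z": 0, "spin": 0, "fingers": 1}, {"x": 17.6, "y": 3.3, "z": 0, "spin": 0, "fingers": 1}]'

```text
clock: 10.18
eef_pos: [0.5322, -0.0886, 0.1663]
tool_rot: [1.0, -0.005, 0.001, -0.004]
ft_force: [-1.9, -0.4, -0.5]
grip_width: -0.0
grasp_force: 0.9
```

Emit:
jog_arm --motion '[{"x": 4, "y": 0.7, "z": 0, "spin": 0, "fingers": 1}, {"x": 8, "y": 1.5, "z": 0, "spin": 0, "fingers": 1}, {"x": 12, "y": 2.2, "z": 0, "spin": 0, "fingers": 1}, {"x": 15, "y": 2.8, "z": 0, "spin": 0, "fingers": 1}]'

```text
clock: 10.68
eef_pos: [0.5468, -0.0915, 0.166]
tool_rot: [1.0, -0.005, 0.0, -0.004]
ft_force: [-2.8, -0.4, -0.7]
grip_width: -0.0002
grasp_force: 1.0
```

```bash
python3 -c "
from h import *;st();o=readout.get_obs();print(np.round(o['joint_pos'],3))"
```

```text
t 10.68 tcp mill mm [11.8 47.5] z 166.0 yawerr 10.7 F [-2.8 -0.4 -0.7] w -0.00023851375224901816
[-0.17   0.383  0.032  1.22   0.007  2.981]
```

Emit:
jog_arm --motion '[{"x": 2, "y": 0.4, "z": 0, "spin": 0, "fingers": 1}, {"x": 4, "y": 0.7, "z": 0, "spin": 0, "fingers": 1}, {"x": 6, "y": 1.1, "z": 0, "spin": 0, "fingers": 1}]'

```text
clock: 11.05
eef_pos: [0.5529, -0.0926, 0.1664]
tool_rot: [1.0, -0.005, 0.001, -0.004]
ft_force: [-2.2, 0.2, -2.0]
grip_width: 0.0001
grasp_force: 1.0
```

Emit:
jog_arm --motion '[{"x": 1, "y": 0.2, "z": 0, "spin": 0, "fingers": 1}, {"x": 2, "y": 0.4, "z": 0, "spin": 0, "fingers": 1}]'

```text
clock: 11.3
eef_pos: [0.5549, -0.093, 0.1664]
tool_rot: [1.0, -0.005, 0.001, -0.004]
ft_force: [-2.1, 0.6, -2.1]
grip_width: -0.0001
grasp_force: 1.0
```

Emit:
jog_arm --motion '[{"x": 1, "y": 0.2, "z": 0, "spin": 0, "fingers": 1}, {"x": 2, "y": 0.4, "z": 0, "spin": 0, "fingers": 1}]'

```text
clock: 11.55
eef_pos: [0.5569, -0.0934, 0.1664]
tool_rot: [1.0, -0.005, 0.001, -0.004]
ft_force: [-2.2, -1.2, -2.1]
grip_width: -0.0002
grasp_force: 1.0
```

Emit:
jog_arm --motion '[{"x": 1, "y": 0.2, "z": 0, "spin": 0, "fingers": 1}, {"x": 2, "y": 0.4, "z": 0, "spin": 0, "fingers": 1}]'

```text
clock: 11.8
eef_pos: [0.5583, -0.0937, 0.1662]
tool_rot: [1.0, -0.005, -0.0, -0.004]
ft_force: [-3.3, -1.1, -1.4]
grip_width: -0.0002
grasp_force: 1.9
```

Emit:
jog_arm --motion '[{"x": 1, "y": 0.2, "z": 0, "spin": 0, "fingers": 1}, {"x": 2, "y": 0.4, "z": 0, "spin": 0, "fingers": 1}]'

```text
clock: 12.05
eef_pos: [0.5592, -0.094, 0.166]
tool_rot: [1.0, -0.005, -0.001, -0.004]
ft_force: [-8.3, 0.2, -0.2]
grip_width: -0.0002
grasp_force: 3.9
```

```bash
python3 -c "
from h import *;st()"
```

```text
t 12.05 tcp mill mm [24.4 47.6] z 166.0 yawerr 10.71 F [-8.3  0.2 -0.2] w -0.00020716900030806002
```

The force has risen to 8 N, so the lever is against its stop. I'll retreat and look.

Emit:
jog_arm --motion '[{"x": -10, "y": -1.8, "z": 0, "spin": 0, "fingers": 1}, {"x": -40, "y": 0, "z": 0, "spin": 0, "fingers": 1}, {"x": -60, "y": 0, "z": -40, "spin": 0, "fingers": 1}, {"x": -80, "y": 0, "z": -90, "spin": 0, "fingers": 1}, {"x": -110, "y": 0, "z": -110, "spin": 0, "fingers": 1}, {"x": -110, "y": 0, "z": -110, "spin": 0, "fingers": 1}]'

```text
clock: 12.8
eef_pos: [0.4515, -0.0942, 0.2797]
tool_rot: [1.0, -0.005, 0.005, -0.003]
ft_force: [1.1, 0.1, -0.0]
grip_width: -0.0003
grasp_force: 0.0
```

```bash
python3 - <<'E'
from h import *
st(); c=snap('side','s4'); d=snap('top','t4'); m=np.load('mill.npy')
P=[[*m2w((.048,.053),m),.176]]
b=cv2.resize(c['pixels'][200:300,195:315],(0,0),fx=3.2,fy=3.2,interpolation=2)
a=cv2.resize(d['pixels'][140:240,275:395],(0,0),fx=3.2,fy=3.2,interpolation=2)
cv2.imwrite('pics/c4.png',cv2.cvtColor(np.hstack([a,b]),cv2.COLOR_RGB2BGR)); print((proj(d,P)[0]-[275,140])*3.2,(proj(c,P)[0]-[195,200])*3.2+[384,0])
E
```

```text
t 12.8 tcp mill mm [-81.1  26.3] z 279.7 yawerr 10.68 F [ 1.1  0.1 -0. ] w -0.0002704050783931058
[120.81235027  94.06854877] [651.36888682 105.03792274]
```

View pics/c4.png

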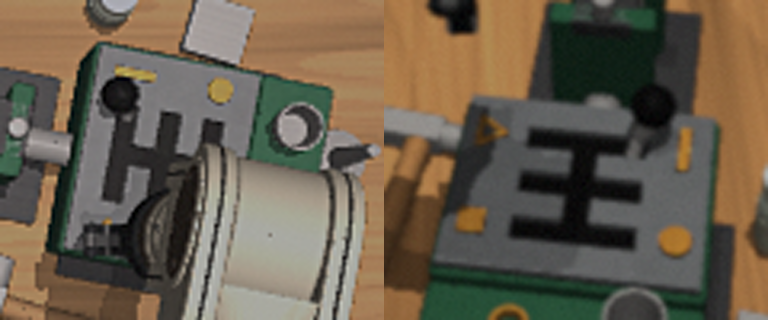

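The knob is at (120,95) in the top crop and (652,106) in the side crop, against (121,94) and (651,105) expected for fully home. The arm is clear and the bystanders in view are where they were, so I'm handing in.

```bash
python3 -c "
from workcell import bot; print(bot.job_done())"
```

```text
the job is handed in; nothing more can be done
None
```

The selector lever is fully home in the bar (sheet) slot: in the last pictures the knob was within about a pixel of its expected home position in both views. The arm was clear, and I handed the job in at about 13 s without seeing the verdict.

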